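# Jack up the relief panel and hold it

### The arm

A 6-joint arm with a two-finger parallel gripper is mounted at the origin on the work surface. World frame = base frame: x ahead of the robot, y to its left, z up, the work surface at z = 0. Lengths are in m, angles in rad, forces in N, time in s.
With the tool pointing down it reaches from about 0.3 to 0.95 m from the base axis. Payload 3.1 kg.
Tool frame: the origin (TCP) lies on the centre line of the jaws, within the pads' length; the fingertips stand 11 mm ahead of it and the grasp point (between the pads) lies 8 mm behind it; z points along the fingers, y is the direction in which the jaws open and shut (so a half turn about z gives the same grasp; the last joint's range is limited). The gripper opens to 85 mm and grips with 20 to 120 N. Pads are 22 mm wide; open, the fingers measure 114 mm over their backs; the gripper's body (76 mm by 85 mm) begins 54 mm behind the grasp point. The pads swing forward as they close: fully open they stand 13 mm farther back than shut.
Start: joints at [-1.419, 0.308, 1.634, -0, 1.2, -0.07], TCP at [0.137, -0.61, 0.242] pointing down, gripper open.
Joint ranges: [-3.06, 3.06], [-0.79, 1.96], [0.05, 2.63], [-1.19, 4.34], [0.05, 2.64], [-2.94, 2.94]. Speed limits (rad/s): [2.79, 2.79, 3.14, 3.14, 3.14, 3.14].

### API

Orientations are given as [roll, pitch, yaw] about the fixed x, y, z axes, in that order (R = Rz(yaw) Ry(pitch) Rx(roll)).
In Python, from cell import manip gives the robot as it stands.
- The arm moves only by the shell command python3 -m pendant 'ROWS' [OPENING]. ROWS is JSON, one flat list of numbers, 4 for each row, row after row: the shift along the world's x, y, z in cm, then the turn about the world's z in rad. A call has 1 to 20 rows; each row shifts and turns the pose as measured when the row begins; what a row does not reach is not made up. A row lasts 1/12 s, in which the tool goes at most 41.7 mm and 7.16 degrees, less where a joint would pass 70% of its speed; a pose out of reach is approached as far as the arm can. A call is refused whole if a number of a shift passes 4.17 or a number of a turn 0.125, either way. A call with a gripper value outside its range is refused whole. OPENING is the opening, from 0 (shut) to 1 (fully open), set as the call begins (- or left out, the last holds). The fingers move at their own pace and stop on an object; the grip force is fixed at half the most. Time passes only in rows, so rows that do not move let the fingers close. It gives the time, the measured TCP pose, the force and the opening at its end, in the units of the state.
- manip.sense(): the state, without advancing time (a new reading comes with each control period).
- manip.camera(name): name is "scene" or "top" or "wrist"; returns a dict with "image" (400x640x3 uint8, red, green, blue), "mtx" (3x3 intrinsics, pixels), "position" and "rotation" of the camera in the world. Camera axes: x right, y down, z forward; pixel columns grow to the right and rows downward; lengths in m; the calibration is good to about 2 mm. A picture is of the moment at which its call begins. There is no depth.
- manip.hand_in(): hands the job in, once; it reports no verdict.
The state is a dict: "time": time; "q": joint angles; "qd": joint speeds; "effort": joint torques, N m; "position": TCP position; "orientation": TCP orientation; "ft_force": force on the tool from outside, world axes, zero at the start; "moment": the same for the moment, N m; "grip_width": opening from 0.0 (shut) to 1.0 (fully open).
Only numpy, scipy, OpenCV 4.12 (cv2) and the standard library are available. Lean on these libraries where they do the work, as an engineer would, in place of code of your own. Each camera call takes 0.05 s, during which the arm holds its last target.

### The job

Set the lever jack flat on the table with its round saddle centred under the round lift pad that sticks out from the front edge of the hinged relief panel. Pump the handle once, fully down and fully back up, to bed the saddle, then press it fully down again and finish while holding it down, so that the jack alone keeps the panel's front edge raised for a colleague. Leave the other tools on the table where they are and keep off the panel at the end.

Things in the scene. Friction and masses are not known exactly. Their poses are not given: they have to be found in the camera images.
- jack_grip (a point): carrying point of the lever jack: middle of its upright dark steel housing, 50 mm above the jack's underside. Housing 36 mm (jack x) by 30 mm (jack y), top 75 mm up; grip it across jack y. Jack axes: x from the handle (at -x) to the saddle (at +x), z up. Jack loose, about 0.8 kg; starts at the left or right, handle roughly towards the robot.
- jack: the whole jack; origin on its underside below the housing's centre, axes as jack_grip. Base plate 70 mm wide (y), 12 mm thick, x = -120 to +85 mm. Saddle at x = +60 mm; the handle runs back from the housing to x = -128 mm. Handle up: saddle top 60 mm above the underside, highest point of the handle about 103 mm.
- saddle_top (a point): centre of the top of the jack's saddle, a flat steel disc 36 mm across, 60 mm ahead (+x) of jack_grip in jack axes. Rises 29 mm as the handle goes fully down.
- handle_press (a point): point to press: middle of the upper face of the black paddle (46 x 34 mm) at the handle's end; moves with it. Handle pivot: axis along jack y, 58 mm above the underside, at the housing's centre; the point lies 108 mm along the handle from it, 6 mm above its centre line. Up: handle rises 0.30 rad to the rear, point 96 mm high; fully down: dips 0.15 rad, 48 mm high.
- handle (a joint): handle angle, rad: 0 = up (rest, a spring returns it), 0.45 = fully down (stop). Geared to the saddle: 65 mm of rise per rad. About 4 N at the paddle without load, 6 to 12 N when it lifts the panel. It does not latch.
- lift_pad (a point): centre of the underside of the lift pad: round steel disc 28 mm across, 6 mm thick, ring and pointed boss on top, on a tongue 36 mm out from the panel's front edge. Underside 70 mm above the table with panel down (10 mm over a lowered saddle), about 89 mm jacked up. Its clip (52 mm wide) stands elsewhere along the edge each time. x axis: from pad to panel, square to the front edge.
- panel_stand: cradle with the relief panel; origin on the table under the middle of the panel's front edge, x from front edge to hinge. Panel: brass relief in dark wood frame, 300 mm deep (x), 400 mm wide (y), 70 to about 110 mm above the table, hinged at its far edge; free beneath up to 50 mm behind the front edge. Cradle fixed; place and yaw vary.
- pitch_bowl: bystander: black round bowl, 112 mm across and 50 mm high; origin centre of underside
- hammer: bystander: hammer 240 mm long with wooden handle, lying at the left beside the panel; origin midway along it
- wedge_a: bystander: small wooden block 34 x 90 x 26 mm, at the panel's left front corner; origin centre of underside
- wedge_b: bystander: an equal wooden block, to the right
- punch_jar: bystander: steel jar 68 mm across, 80 mm high, with metal punches standing in it up to 140 mm; at the left
- tin: bystander: plain closed metal tin 68 mm across, 85 mm high, at the right
- brush: bystander: brush 190 mm long, lying at the right beside the panel

How it is judged:
By the outcome, as a careful person would: the job done as asked, in the order asked, and still so for the second after the job is handed in, while the arm keeps its last pose, push and grip.
It also fails if it takes over 61 s, if anything falls off the work surface, if the arm or the gripper's body presses on something with over 40 N, if the wrist force passes 120 N, or if a joint passes its speed limit or range.

## Working session

There is one attempt and no reset: what is moved stays moved. The work goes in short steps, Python scripts to look and compute and a shell command to move; the robot and the scene stay as the last step left them, time stands still between calls to the robot, and variables do not carry over. Pictures are saved under pics/ and viewed, and the job is handed in when it is done.

```bash
ls; mkdir -p pics
cat > h.py <<'E'
import numpy as np, cv2
from cell import manip
def snap(n,f):
    c=manip.camera(n); cv2.imwrite(f'pics/{f}.png',c['image'][:,:,::-1]); np.savez(f'pics/{f}.npz',K=c['mtx'],p=c['position'],R=c['rotation'],im=c['image']); return c
def load(f): 
    d=np.load(f'pics/{f}.npz'); return d
def ray(d,uv):
    v=np.linalg.inv(d['K'])@np.array([uv[0],uv[1],1.]); v=d['R']@v; return np.array(d['p']),v/np.linalg.norm(v)
def onz(d,uv,z):
    p,v=ray(d,uv); return p+v*(z-p[2])/v[2]
def tri(l):
    A=0;b=0
    for d,uv in l:
        p,v=ray(d,uv); M=np.eye(3)-np.outer(v,v); A=A+M; b=b+M@p
    x=np.linalg.solve(A,b); return x,[np.linalg.norm((np.eye(3)-np.outer(ray(d,uv)[1],ray(d,uv)[1]))@(x-ray(d,uv)[0])) for d,uv in l]
def proj(d,X):
    c=d['R'].T@(np.asarray(X)-d['p']); c=d['K']@c; return c[:2]/c[2]
E
python3 - <<'E'
from h import *
for n in ['scene','top','wrist']:
    c=snap(n,n+'0'); print(n,c['position'],np.round(c['rotation'],3).tolist(),c['mtx'][0])
s=manip.sense(); print(s)
E
```

```text
pics
scene [ 1.12748407 -0.3955184   1.09038551] [-2.513, 0.013, 0.991] [409.16285816   0.         323.32945487]
top [ 0.46612925 -0.0097815   1.44237853] [-3.084, -0.003, -1.547] [438.8981711    0.         324.01837762]
wrist [ 0.20745641 -0.59332428  0.37132679] [2.854, 0.003, -1.349] [359.230796     0.         314.30069921]
{'time': 0.15, 'q': array([-1.41870564e+00,  3.08836467e-01,  1.63482096e+00, -1.10643037e-05,
        1.19971405e+00, -6.96755332e-02]), 'qd': array([-0.00092383, -0.00309263, -0.00315699,  0.00073014, -0.00094977,
       -0.00053493]), 'effort': array([ 1.85297781e-04, -4.15801978e+01, -2.77146041e+01, -1.65171732e-04,
        6.08793474e-03, -1.47541840e-05]), 'position': array([ 0.13736559, -0.60910902,  0.24132615]), 'orientation': array([-3.13981743e+00, -1.13561024e-04,  2.21770136e-01]), 'ft_force': array([-0.39935634, -0.23266597, -0.66590113]), 'moment': array([-0.0087246 ,  0.03595608, -0.00592569]), 'grip_width': 0.9983632718389619}
```

```bash
python3 - <<'E'
s=open('h.py').read()
s=s.replace("R=c['rotation']","R=rot(c['rotation'])").replace("def snap","from scipy.spatial.transform import Rotation\ndef rot(r): return Rotation.from_euler('xyz',r).as_matrix()\ndef snap")
open('h.py','w').write(s)
E
python3 - <<'E'
from h import *
for n in ['scene','top','wrist']:
    d=dict(np.load(f'pics/{n}0.npz')); 
    if d['R'].ndim==1: d['R']=rot(d['R'])
    np.savez(f'pics/{n}0.npz',**d)
    print(n,d['R'].round(2).tolist())
E
```

```text
scene [[0.55, 0.67, -0.5], [0.84, -0.45, 0.31], [-0.01, -0.59, -0.81]]
top [[0.02, -1.0, 0.06], [-1.0, -0.02, -0.0], [0.0, -0.06, -1.0]]
wrist [[0.22, -0.94, -0.28], [-0.98, -0.21, -0.06], [-0.0, 0.28, -0.96]]
```

View pics/top0.png

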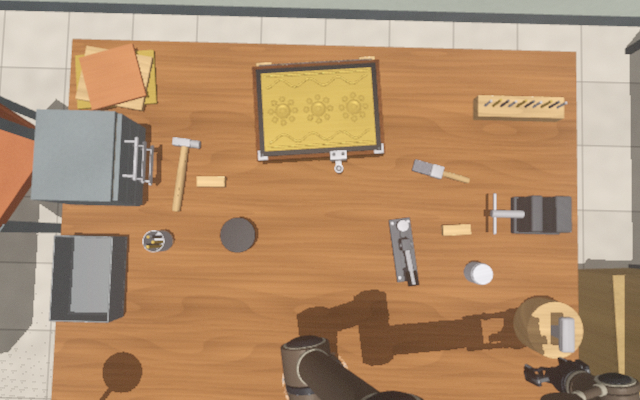

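View pics/scene0.png

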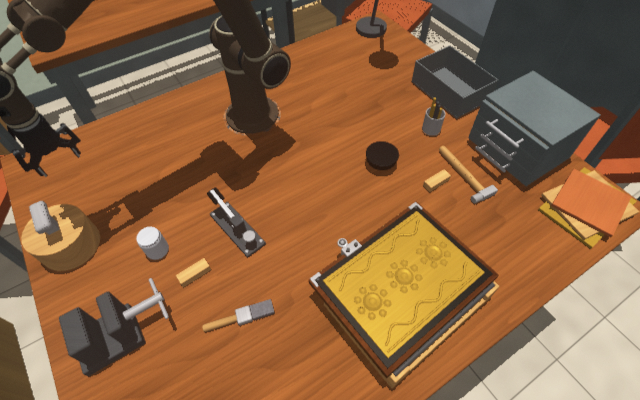

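View pics/wrist0.png

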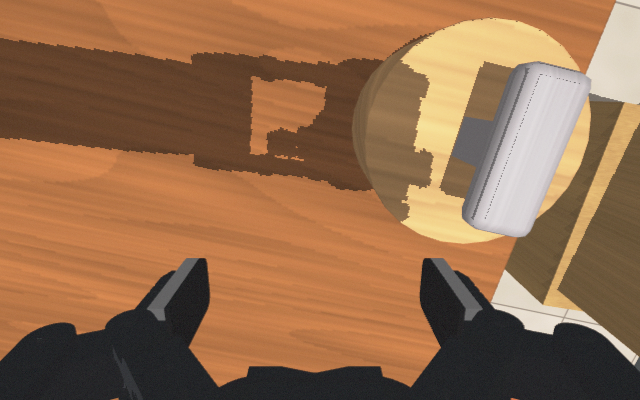

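Run:
```python
from h import *
t=cv2.imread('pics/top0.png'); s=cv2.imread('pics/scene0.png')
a=cv2.resize(t[205:295,375:435],None,fx=6,fy=6,interpolation=cv2.INTER_CUBIC)
b=cv2.resize(s[180:260,200:270],None,fx=6,fy=6,interpolation=cv2.INTER_CUBIC)
o=np.zeros((540,790,3),np.uint8);o[:540,:360]=a;o[:480,365:785]=b
cv2.imwrite('pics/z1.png',o)
a=cv2.resize(t[140:185,310:370],None,fx=6,fy=6,interpolation=cv2.INTER_CUBIC)
b=cv2.resize(s[225:275,320:375],None,fx=6,fy=6,interpolation=cv2.INTER_CUBIC)
o=np.zeros((300,700,3),np.uint8);o[:270,:360]=a;o[:300,365:695]=b
cv2.imwrite('pics/z2.png',o)
```

```text
(no output)
```

View pics/z1.png

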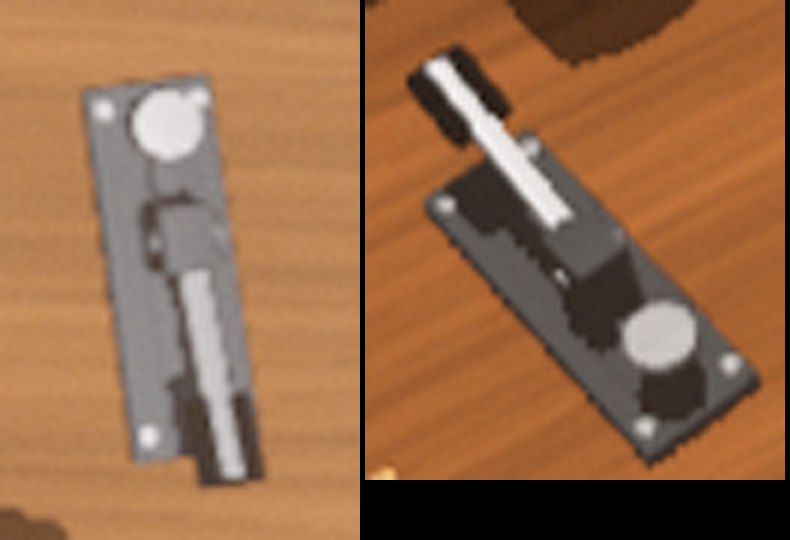

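View pics/z2.png

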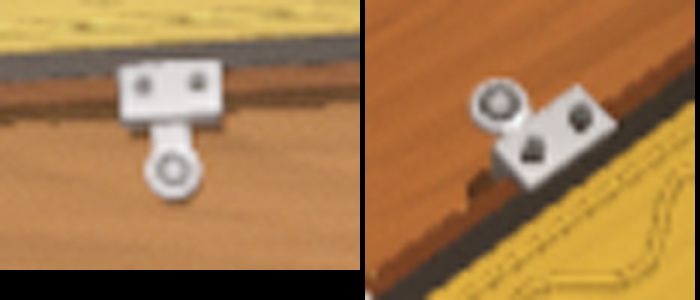

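Run:
```python
from h import *
T=load('top0');S=load('scene0')
o=-0.42
P={'saddle':((168,125),(295,334)),'hous':((195,238),(220,240)),'paddle':((230,440),(94,95))}
for k,(a,b) in P.items():
    x,e=tri([(T,(375+a[0]/6+o,205+a[1]/6+o)),(S,(200+b[0]/6+o,180+b[1]/6+o))]);print(k,x.round(4),np.round(e,4))
x,e=tri([(T,(310+173/6+o,140+171/6+o)),(S,(320+133/6+o,225+105/6+o))]);print('pad',x.round(4),np.round(e,4))
# clip corners front edge top at z~?
for z in (.07,.1,.112):
    print(z,[onz(T,(310+a/6+o,140+b/6+o),z).round(4) for a,b in((121,121),(221,119),(118,68),(220,61))])
print([onz(T,p,0.11).round(4) for p in ((258.5,156),(382,151))])
for a,b in((82,92),(208,75),(134,462)): print('base',onz(T,(375+a/6+o,205+b/6+o),.012).round(4))
```

```text
saddle [ 0.5053 -0.2609  0.0614] [0.0012 0.0012]
hous [ 0.4475 -0.2709  0.0787] [0.0005 0.0005]
paddle [ 0.3455 -0.2873  0.0943] [0.0002 0.0002]
pad [ 0.6795 -0.0546  0.0766] [0.0014 0.0014]
0.07 [array([ 0.7071, -0.0257,  0.07  ]), array([ 0.7094, -0.0783,  0.07  ]), array([ 0.7352, -0.0235,  0.07  ]), array([ 0.7402, -0.0771,  0.07  ])]
0.1 [array([ 0.7018, -0.0254,  0.1   ]), array([ 0.7041, -0.0768,  0.1   ]), array([ 0.7293, -0.0232,  0.1   ]), array([ 0.7342, -0.0756,  0.1   ])]
0.112 [array([ 0.6997, -0.0253,  0.112 ]), array([ 0.702 , -0.0762,  0.112 ]), array([ 0.727 , -0.0231,  0.112 ]), array([ 0.7318, -0.075 ,  0.112 ])]
[array([0.7064, 0.1931, 0.11  ]), array([ 0.731 , -0.1848,  0.11  ])]
base [ 0.524  -0.2217  0.012 ]
base [ 0.5349 -0.2901  0.012 ]
base [ 0.3251 -0.2528  0.012 ]
```

```bash
python3 -m pendant '[2.2,2.8,0,-0.005, 2.2,2.8,0,-0.005, 2.2,2.8,0,-0.005, 2.2,2.8,0,-0.005, 2.2,2.8,0,-0.005, 2.2,2.8,0,-0.005, 2.2,2.8,0,-0.005, 2.2,2.8,0,-0.005, 2.2,2.8,0,-0.005, 2.2,2.8,0,-0.005, 2.2,2.8,0,-0.005, 2.2,2.8,0,-0.005, 0,0,0,0,0,0,0,0]' 1
python3 - <<'E'
from h import *
snap('wrist','w1');s=manip.sense();print(s['time'],s['position'],s['orientation'],s['ft_force'])
E
```

```text
time: 1.32
position: [0.4062, -0.2547, 0.2368]
orientation: [-3.136, 0.001, 0.153]
ft_force: [0.4, 0.2, 0.3]
grip_width: 1.0
1.3667 [ 0.40598906 -0.2548677   0.23675123] [-3.13527545e+00  8.42543666e-04  1.52004995e-01] [-0.3071756   0.86794108 -0.14496737]
```

View pics/w1.png

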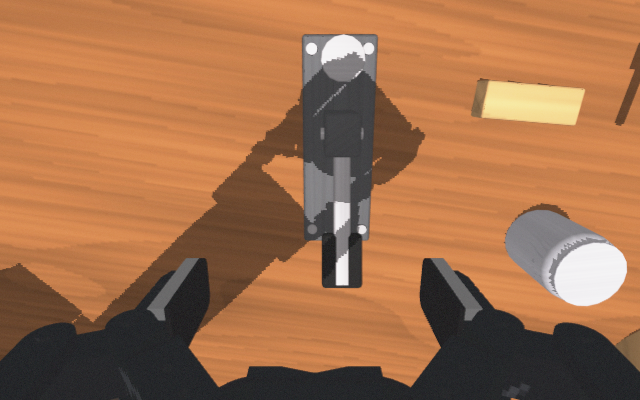

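Run:
```python
from h import *
T=load('top0');S=load('scene0');W=load('w1');o=-.42
P={'saddle':((168,125),(295,334),(343,57)),'hous':((195,238),(220,240),(342,133)),'paddle':((230,440),(94,95),(342,261))}
for k,(a,b,w) in P.items():
    x,e=tri([(T,(375+a[0]/6+o,205+a[1]/6+o)),(S,(200+b[0]/6+o,180+b[1]/6+o)),(W,w)]);print(k,x.round(4),np.round(e,4),onz(W,w,x[2]).round(4))
c=[onz(W,w,.012).round(4) for w in((302,36),(377,36),(370,239),(303,236))];print(c, np.mean(c,0))
```

```text
saddle [ 0.5056 -0.2609  0.0619] [0.0012 0.0012 0.0003] [ 0.5059 -0.2611  0.0619]
hous [ 0.448  -0.2704  0.079 ] [0.0012 0.0002 0.0013] [ 0.4487 -0.2693  0.079 ]
paddle [ 0.3455 -0.2871  0.0939] [0.0005 0.0001 0.0006] [ 0.3458 -0.2865  0.0939]
[array([ 0.5224, -0.2239,  0.012 ]), array([ 0.5328, -0.2912,  0.012 ]), array([ 0.3363, -0.3241,  0.012 ]), array([ 0.3287, -0.253 ,  0.012 ])] [ 0.43005 -0.27305  0.012  ]
```

```bash
python3 -m pendant '[2,-0.8,-2,0, 2,-0.7,-2,0, 0,0,-3,0, 0,0,-2,0, 0,0,-1,0, 0,0,0,0,0,0,0,0]'
```

```text
time: 1.95
position: [0.4443, -0.2793, 0.135]
orientation: [3.141, -0.001, 0.142]
ft_force: [0.6, -0.9, 0.5]
grip_width: 0.999
```

```bash
python3 -m pendant '[0.3,0.8,-1,0.01, 0,0.1,-1,0.005, 0,0,-1,0,0,0,0,0,0,0,0,0]'
python3 - <<'E'
from h import *
snap('wrist','w2')
E
```

```text
time: 2.37
position: [0.4486, -0.2721, 0.1061]
orientation: [3.136, -0.006, 0.157]
ft_force: [-0.8, -0.8, -0.1]
grip_width: 0.998
```

View pics/w2.png

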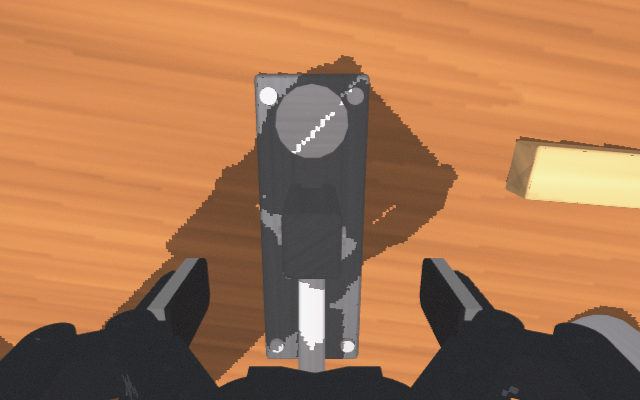

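```bash
python3 -m pendant '[-0.1,0.1,-2,0, 0,0.1,-2,0, 0,0,-1.5,0, 0,0,-0.5,0,0,0,0,0,0,0,0,0]'
```

```text
time: 2.92
position: [0.4512, -0.2719, 0.0483]
orientation: [3.13, -0.012, 0.158]
ft_force: [-0.2, 0.3, -0.2]
grip_width: 1.005
```

```bash
python3 -m pendant '[-0.3,0.1,-0.4,0, -0.1,0,-0.2,0,0,0,0,0]'
python3 -m pendant '[0,0,0,0,0,0,0,0,0,0,0,0,0,0,0,0,0,0,0,0,0,0,0,0,0,0,0,0,0,0,0,0]' 0
```

```text
time: 3.17
position: [0.4487, -0.2721, 0.0444]
orientation: [3.127, -0.015, 0.159]
ft_force: [0.4, -1.0, 0.2]
grip_width: 1.001
time: 3.83
position: [0.4497, -0.2725, 0.0466]
orientation: [3.126, -0.018, 0.157]
ft_force: [-0.2, 0.4, 0.7]
grip_width: 0.342
```

```bash
python3 -m pendant '[0,0,1,0, 0,0,1,0, 0.2,0.5,0.5,0, 0.4,1.5,0,-0.01, 0.6,2,0,-0.01, 0.7,2.2,0,-0.01, 0.7,2.2,0,-0.01, 0.7,2.2,0,-0.01, 0.7,2.2,0,-0.01, 0.7,2.2,0,-0.01, 0.6,1.8,0,-0.01, 0.4,1.2,0,-0.01, 0.2,0.5,0,0, 0,0,0,0, 0,0,0,0]'
python3 - <<'E'
from h import *
snap('wrist','w3');snap('top','t3');print(manip.sense()['position'])
E
```

```text
time: 5.08
position: [0.5017, -0.072, 0.071]
orientation: [3.134, -0.007, 0.061]
ft_force: [0.4, -0.7, -6.1]
grip_width: 0.342
[ 0.50163487 -0.07271109  0.07103367]
```

View pics/w3.png

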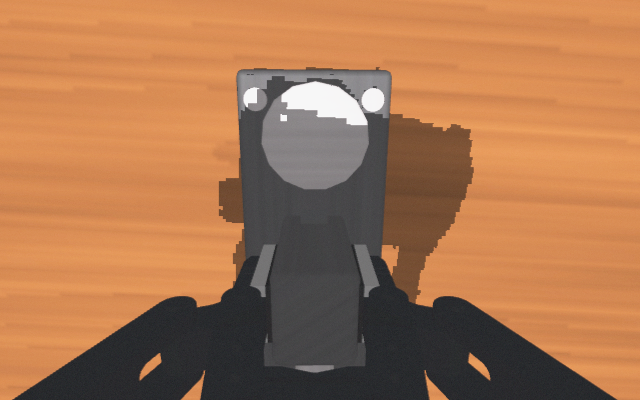

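```bash
python3 -m pendant '[0.5,0,1.5,0, 1.2,0.3,2.5,0, 1.2,0.3,2.5,0, 1.2,0.3,2.5,0, 1.2,0.3,2,0, 0.6,0,1,0, 0,0,0,0,0,0,0,0,0,0,0,0]'
python3 - <<'E'
from h import *
snap('wrist','w4');s=manip.sense();print(s['position'],s['orientation'])
E
```

```text
time: 5.93
position: [0.5528, -0.068, 0.1907]
orientation: [3.135, 0.008, 0.048]
ft_force: [0.3, 0.3, -8.2]
grip_width: 0.346
[ 0.55194383 -0.06787719  0.18995136] [3.13517987 0.01020257 0.0484443 ]
```

View pics/w4.png

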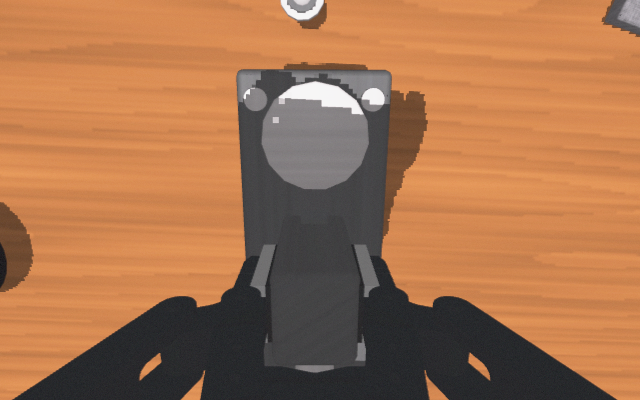

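```bash
python3 -m pendant '[1,0,1.5,0, 1,0,1.5,0, 0.5,0,1,0, 0,0,0,0,0,0,0,0]'
python3 - <<'E'
from h import *
snap('wrist','w5');s=manip.sense();print(s['position'],s['orientation'])
E
```

```text
time: 6.4
position: [0.5671, -0.0676, 0.22]
orientation: [3.14, 0.034, 0.047]
ft_force: [-1.0, 0.2, -8.6]
grip_width: 0.342
[ 0.56704605 -0.06757589  0.21992355] [3.14030147 0.03407861 0.04667938]
```

View pics/w5.png

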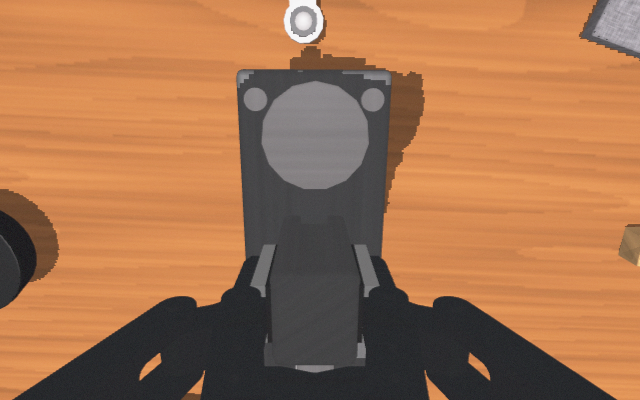

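Run:
```python
from h import *
T=load('top0');S=load('scene0');W=load('w5');o=-.42
im=W['im'].astype(int)
m=((im.min(2)>190)).astype(np.uint8); ys,xs=np.nonzero(m[:60,270:340]); xs=xs+270
print(xs.min(),xs.max(),ys.min(),ys.max())
for r in range(0,46,4):
    k=np.nonzero(im[r,270:340].min(1)>150)[0]+270; print(r,k.min() if len(k) else 0,k.max() if len(k) else 0)
pt=(310+173/6+o,140+171/6+o);ps=(320+133/6+o,225+105/6+o)
w=(303,22)
for L in ([(T,pt),(S,ps),(W,w)],[(T,pt),(W,w)],[(S,ps),(W,w)]):
    x,e=tri(L);print(x.round(4),np.round(e,4))
print(onz(T,pt,.077),onz(S,ps,.077),onz(W,w,.077))
# saddle in tool frame from w3,w5
for f,tcp,o3 in(('w5',[.56705,-.0676,.2199],[3.1403,.0341,.0467]),):
    D=load(f); R=rot(o3); Rt=R.T
    p,v=ray(D,(315.5,136)); p=Rt@(p-tcp); v=Rt@v
    # saddle top in tool z: grip tcp z at table .0466-> saddle .060 => z tool = -.0134
    print(p+v*((-.0134-p[2])/v[2]))
```

```text
284 322 0 42
0 289 315
4 289 315
8 287 319
12 285 320
16 284 322
20 283 322
24 284 322
28 285 322
32 287 320
36 290 317
40 295 312
44 0 0
[ 0.6793 -0.0545  0.0763] [0.0015 0.0013 0.0003]
[ 0.6809 -0.054   0.068 ] [0.0008 0.0008]
[ 0.6788 -0.055   0.0759] [0.0006 0.0006]
[ 0.68020776 -0.05342032  0.077     ] [ 0.67902088 -0.05592588  0.077     ] [ 0.67892993 -0.05457252  0.077     ]
[ 0.05802092  0.00020535 -0.0134    ]
```

```bash
python3 -m pendant '[-0.3,0.3,-2,0.005, -0.3,0.3,-3,0.005, 0,0.3,-3,0, 0,0,-3,0, 0,0,-2.5,0, 0,0,-1.5,0,0,0,-0.5,0,0,0,0,0,0,0,0,0]'
```

```text
time: 7.2
position: [0.5517, -0.0574, 0.0542]
orientation: [-3.141, 0.044, 0.057]
ft_force: [-1.0, -0.4, -6.8]
grip_width: 0.346
```

```bash
python3 -m pendant '[1,0,0,0, 1,0,0,0, 1,0,0,0,0.5,0,0,0,0,0,0,0,0,0,0,0]'
```

```text
time: 7.7
position: [0.5957, -0.0583, 0.0604]
orientation: [3.139, 0.033, 0.057]
ft_force: [-3.1, -0.1, -11.9]
grip_width: 0.345
```

```bash
python3 -m pendant '[-0.4,0,-0.3,0, 0,0,-0.4,0, 0,0,-0.1,0,0,0,0,0]'
python3 - <<'E'
from h import *
snap('wrist','w6');snap('scene','s6');s=manip.sense();print(s['position'],s['orientation'],s['ft_force'])
E
```

```text
time: 8.03
position: [0.5917, -0.0584, 0.0527]
orientation: [3.139, 0.031, 0.057]
ft_force: [-1.2, 0.3, -6.7]
grip_width: 0.346
[ 0.59189904 -0.05838643  0.05291564] [3.13867054 0.03060939 0.05731289] [-1.00115709  0.07542848 -7.37218504]
```

View pics/w6.png

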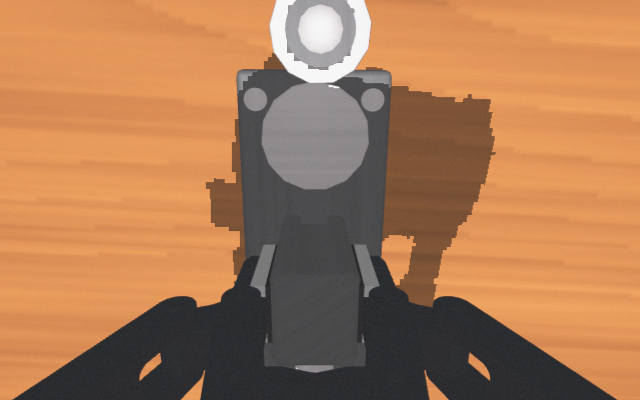

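View pics/s6.png

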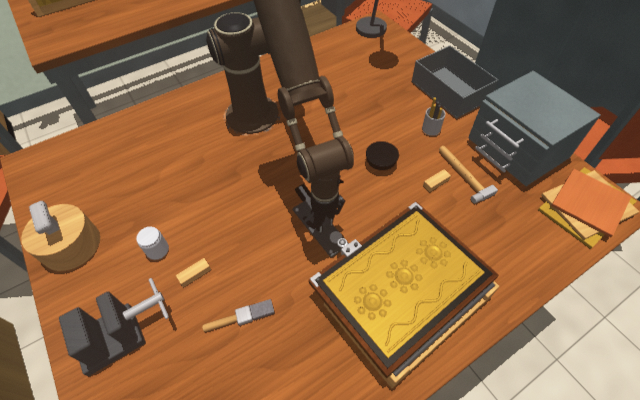

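```bash
python3 - <<'E'
from h import *
W=load('w6');s=manip.sense()
im=W['im'].astype(int)
for r in range(0,84,8):
    k=np.nonzero(im[r,250:390].min(1)>215)[0]+250; print(r,k.min() if len(k) else 0,k.max() if len(k) else 0)
print(onz(W,(320.5,31),.076),onz(W,(320.5,31),.079))
R=rot(s['orientation']);print(s['position']+R@[.058,.0002,-.0134])
E
python3 -m pendant '[0.5,0,-0.15,0, 0.8,0,-0.1,0, 0.6,0,-0.05,0, 0,0,0,0]'
```

```text
0 277 363
8 274 366
16 272 368
24 270 370
32 271 369
40 272 368
48 274 367
56 278 362
64 283 356
72 290 348
80 305 335
[ 0.67958307 -0.05474871  0.076     ] [ 0.67923312 -0.05471435  0.079     ]
[ 0.65019534 -0.05520275  0.06453482]
time: 8.47
position: [0.6137, -0.0587, 0.0508]
orientation: [3.138, 0.028, 0.057]
ft_force: [0.3, 0.3, -6.7]
grip_width: 0.342
```

```bash
python3 -m pendant '[0.5,0.05,-0.1,0, 0.3,0.05,-0.1,0, 0,0,-0.1,0,0,0,0,0]'
python3 - <<'E'
from h import *
snap('wrist','w7')
W=load('w7');s=manip.sense();print(s['position'],s['orientation'],s['ft_force'])
R=rot(s['orientation']);print(s['position']+R@[.058,.0002,-.0134])
E
```

```text
time: 8.8
position: [0.6246, -0.058, 0.05]
orientation: [3.137, 0.026, 0.057]
ft_force: [-0.5, -1.0, -5.7]
grip_width: 0.346
[ 0.62476847 -0.05791931  0.0498524 ] [3.137135   0.02527748 0.05707133] [-1.31312608 -0.05782112 -5.83569955]
[ 0.6830017  -0.05473275  0.06178294]
```

View pics/w7.png

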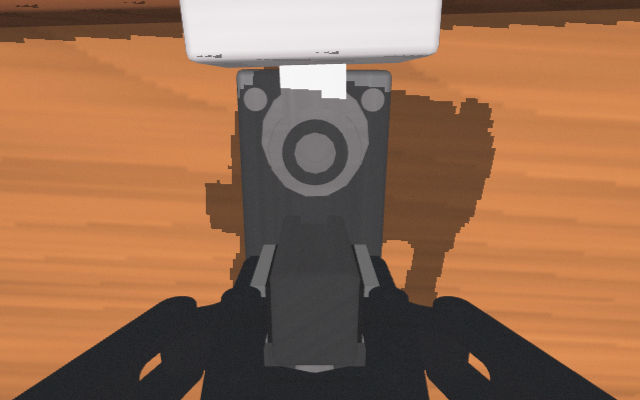

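Run:
```python
from h import *
W=load('w7')
print(onz(W,(315,152),.076),onz(W,(315,152),.082),onz(W,(315.5,136),.0618))
cv2.imwrite('pics/z7.png',cv2.resize(W['im'][50:210,230:400,::-1],None,fx=3.5,fy=3.5,interpolation=cv2.INTER_CUBIC))
```

```text
[ 0.68033574 -0.05468487  0.076     ] [ 0.68147188 -0.05458425  0.082     ] [ 0.68286277 -0.05478346  0.0618    ]
```

View pics/z7.png

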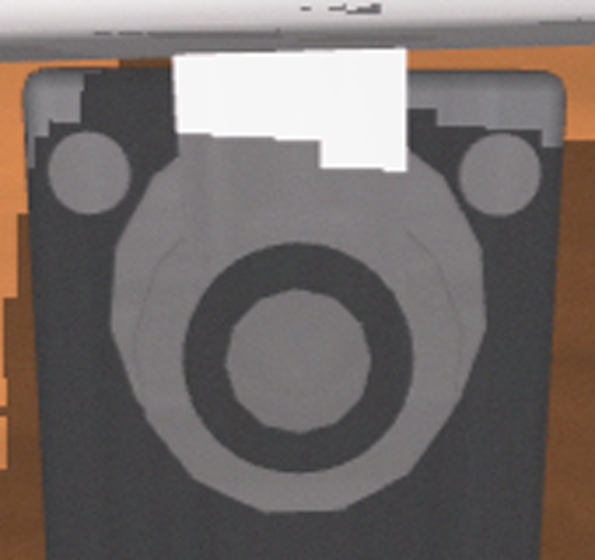

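```bash
python3 -m pendant '[0,0,-0.2,0,0,0,-0.1,0,0,0,0,0]'
python3 -m pendant '[0,0,-0.15,0,0,0,0,0]'
```

```text
time: 9.1
position: [0.6247, -0.0579, 0.0483]
orientation: [3.137, 0.025, 0.057]
ft_force: [0.2, 0.1, -4.6]
grip_width: 0.344
time: 9.27
position: [0.6247, -0.058, 0.0474]
orientation: [3.137, 0.025, 0.057]
ft_force: [-0.7, 0.9, -3.2]
grip_width: 0.345
```

```bash
python3 -m pendant '[0,0,-0.25,0,0,0,-0.25,0,0,0,0,0]'
python3 -m pendant '[0,0,0,0,0,0,0,0,0,0,0,0,0,0,0,0,0,0,0,0]' 0.7
python3 - <<'E'
from h import *
snap('wrist','w8')
W=load('w8')
s=manip.sense();print(s['position'],s['orientation'],s['ft_force'])
E
```

```text
time: 9.52
position: [0.6256, -0.0581, 0.0471]
orientation: [3.138, 0.025, 0.057]
ft_force: [0.3, 0.4, -7.1]
grip_width: 0.346
time: 9.93
position: [0.6297, -0.0587, 0.0483]
orientation: [3.136, 0.016, 0.057]
ft_force: [0.0, -0.3, -0.4]
grip_width: 0.701
[ 0.62967398 -0.05870015  0.04829819] [3.13564206 0.01620339 0.05721812] [-0.61698484  0.40533596  0.66739315]
```

View pics/w8.png

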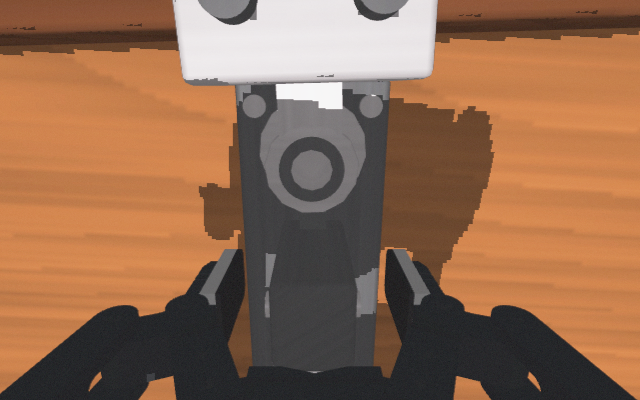

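Run:
```python
from h import *
W=load('w1');V=load('w8')
def ctr(f,c,r=14):
    im=load(f)['im']; x,y=c; p=cv2.cvtColor(im,cv2.COLOR_RGB2GRAY)[y-r:y+r,x-r:x+r]
    cv2.imwrite(f'pics/c_{f}_{x}.png',cv2.resize(p,None,fx=10,fy=10))
cv2.imwrite('pics/z8.png',np.hstack([cv2.resize(W['im'][25:75,295:385,::-1],(400,222),interpolation=2),cv2.resize(V['im'][70:220,230:395,::-1],(400,222*0+364),interpolation=2)[:222]]))
cv2.imwrite('pics/z8b.png',cv2.resize(V['im'][70:220,230:395,::-1],None,fx=4,fy=4,interpolation=2))
cv2.imwrite('pics/z8a.png',cv2.resize(W['im'][25:85,295:385,::-1],None,fx=8,fy=8,interpolation=2))
```

```text
(no output)
```

View pics/z8b.png

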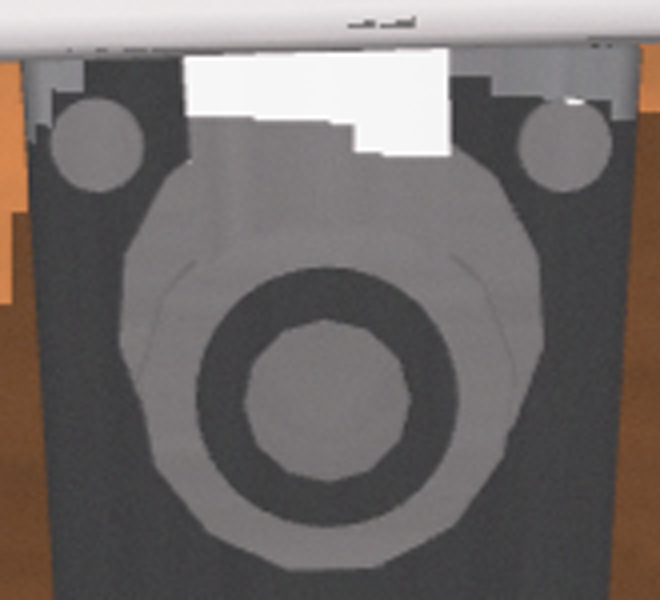

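View pics/z8a.png

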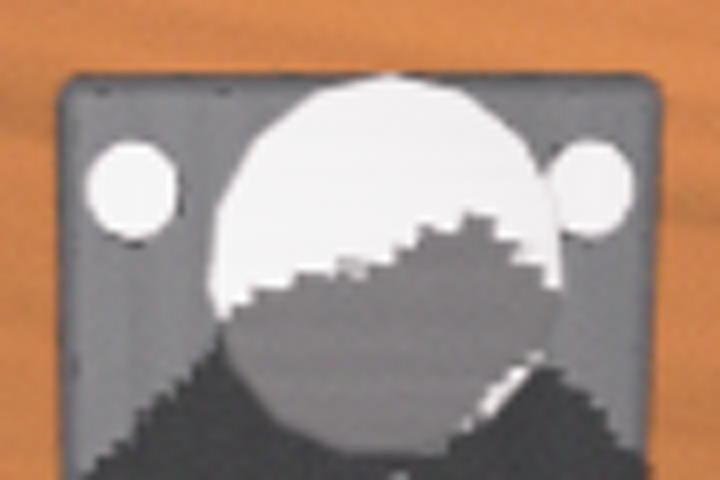

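Run:
```python
from h import *
W=load('w1');V=load('w8')
a,b=[onz(W,p,.014) for p in((311.3,48.5),(368.8,48.5))]; s=onz(W,(343.2,58),.06)
u=(a-b)/np.linalg.norm(a-b); x=np.array([u[1],-u[0],0]); print('w1 bolts sep',np.linalg.norm(a-b),'saddle rel', (s-(a+b)/2)@x,(s-(a+b)/2)@u, np.arctan2(x[1],x[0]))
c=(s-(a+b)/2)@x;l=(s-(a+b)/2)@u
a,b=[onz(V,p,.014) for p in((253.9,106.1),(370.9,106.1))]
u=(a-b)/np.linalg.norm(a-b); x=np.array([u[1],-u[0],0]);print(np.linalg.norm(a-b),'yaw',np.arctan2(x[1],x[0]),'saddle from bolts',(a+b)/2+c*x+l*u)
print('saddle direct',onz(V,(312.7,144.4),.06)); print('pad',onz(V,(311.5,169.1),.08),onz(V,(311.5,169.1),.076))
```

```text
w1 bolts sep 0.05241152534821789 saddle rel -0.011848634920654837 0.00010734391534579553 0.15266146231252753
0.05161828970643625 yaw 0.056876645080501734 saddle from bolts [ 0.68270808 -0.0547561   0.014     ]
saddle direct [ 0.68492805 -0.05478097  0.06      ]
pad [ 0.681231   -0.05463019  0.08      ] [ 0.68031629 -0.05467254  0.076     ]
```

```bash
python3 -m pendant '[-0.4,0,0,0,0,0,0,0,0,0,0,0,0,0,0,0,0,0,0,0,0,0,0,0]' 0
python3 -m pendant '[-0.3,0,0.1,0,0,0,0,0]'
```

```text
time: 10.48
position: [0.6258, -0.0584, 0.0483]
orientation: [3.136, 0.015, 0.057]
ft_force: [-0.6, -0.4, 0.7]
grip_width: 0.342
time: 10.65
position: [0.6216, -0.0585, 0.0483]
orientation: [3.137, 0.017, 0.057]
ft_force: [-2.7, -0.9, 3.4]
grip_width: 0.345
```

```bash
python3 -m pendant '[0,0,0,0,0,0,0,0,0,0,0,0,0,0,0,0]' 0.8
python3 - <<'E'
from h import *
snap('wrist','w9');V=load('w9')
cv2.imwrite('pics/z9.png',cv2.resize(V['im'][70:220,230:395,::-1],None,fx=4,fy=4,interpolation=2))
E
```

```text
time: 10.98
position: [0.6212, -0.0586, 0.0486]
orientation: [3.136, 0.018, 0.057]
ft_force: [0.2, 0.3, 0.4]
grip_width: 0.802
```

View pics/z9.png

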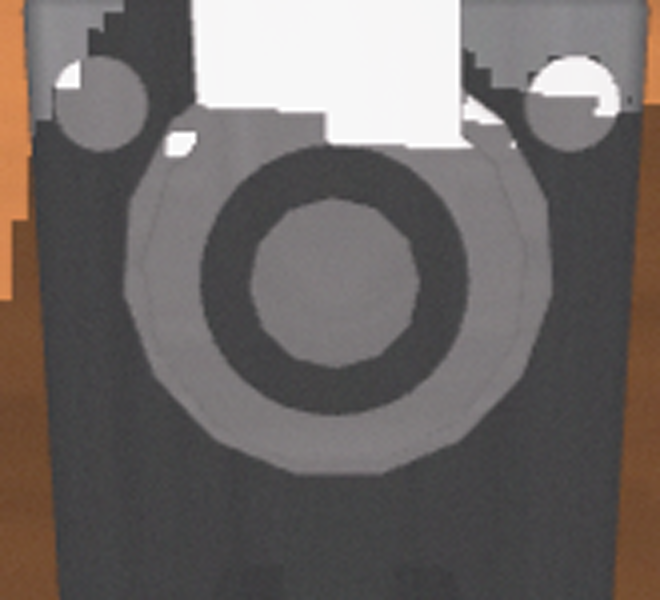

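Run:
```python
from h import *
V=load('w9');
a,b=[onz(V,(230+p[0]/4-.4,70+p[1]/4-.4),.014) for p in((101,104),(573,104))]
u=(a-b)/np.linalg.norm(a-b); x=np.array([u[1],-u[0],0]);print('yaw',np.arctan2(x[1],x[0]),'saddle from bolts',(a+b)/2-.0118*x)
for r in(131.5,133.5,134.7):print('saddle direct',onz(V,(230+338/4-.4,r-.4),.06)); 
print('pad',[onz(V,(230+334/4-.4,70+280/4-.4),z) for z in (.076,.08)])
```

```text
yaw 0.05687419303952567 saddle from bolts [ 0.67869981 -0.05516429  0.014     ]
saddle direct [ 0.68075803 -0.05492747  0.06      ]
saddle direct [ 0.68011625 -0.05496399  0.06      ]
saddle direct [ 0.67973016 -0.05498597  0.06      ]
pad [array([ 0.68033761, -0.05459672,  0.076     ]), array([ 0.68092269, -0.05455643,  0.08      ])]
```

```bash
python3 -m pendant '[0,0,1.5,0, 0,0,2.5,0, 0,0,3,0, 0,0,2.5,0, -1,0,1,0, -2,-0.1,0,0, -2,-0.2,0,0, -2,-0.2,0,0, -1.5,-0.1,0,0, -1,0,0,0, 0,0,0,0, 0,0,0,0]' 1
python3 - <<'E'
from h import *
snap('wrist','w10')
E
```

```text
time: 12.03
position: [0.5241, -0.0649, 0.161]
orientation: [3.134, 0.011, 0.058]
ft_force: [0.6, -0.2, -0.4]
grip_width: 1.001
```

View pics/w10.png

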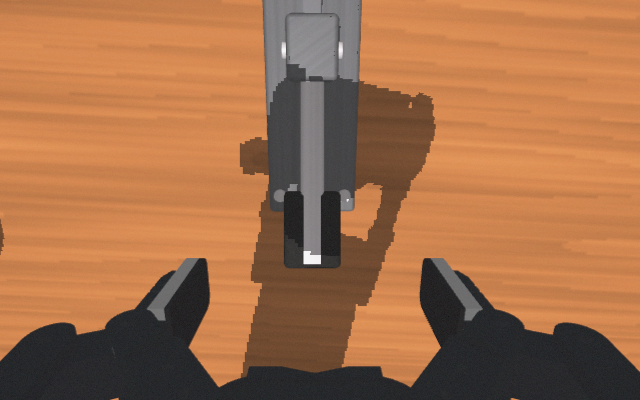

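```bash
python3 - <<'E'
from h import *
V=load('w10');print(onz(V,(312,229),.096),onz(V,(312,46),.075), [onz(V,p,.096) for p in((285,268),(340,268))])
snap('scene','s10');snap('top','t10')
t=load('t10')['im'];s=load('s10')['im']
cv2.imwrite('pics/z10.png',np.hstack([cv2.resize(t[140:240,290:390,::-1],(400,400)),cv2.resize(s[190:270,290:370,::-1],(400,400))]))
E
python3 -m pendant '[-0.3,0,0,0,-0.2,0,0,0,0,0,0,0,0,0,0,0,0,0,0,0,0,0,0,0,0,0,0,0,0,0,0,0,0,0,0,0,0,0,0,0]' 0
```

```text
[ 0.51834405 -0.06416207  0.096     ] [ 0.61891155 -0.05853571  0.075     ] [array([ 0.49223505, -0.04934438,  0.096     ]), array([ 0.49402739, -0.08243727,  0.096     ])]
time: 13.02
position: [0.522, -0.0648, 0.1604]
orientation: [3.134, 0.01, 0.059]
ft_force: [0.7, 0.3, -0.4]
grip_width: -0.0
```

View pics/z10.png

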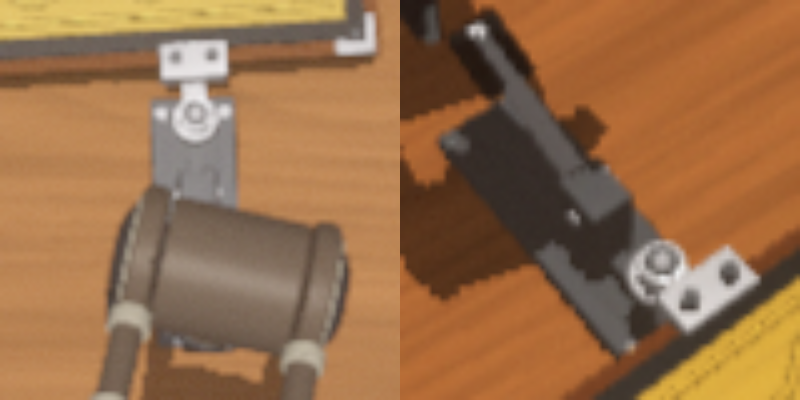

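```bash
python3 -m pendant '[-0.3,0,-1.5,0,-0.3,0,-1.5,0,-0.1,0,-1.2,0,0,0,-0.3,0,0,0,0,0]' 0
python3 - <<'E'
from h import *
snap('wrist','w11')
E
```

```text
time: 13.43
position: [0.5165, -0.0652, 0.1157]
orientation: [3.133, 0.005, 0.059]
ft_force: [0.2, 0.1, 0.2]
grip_width: 0.003
```

View pics/w11.png

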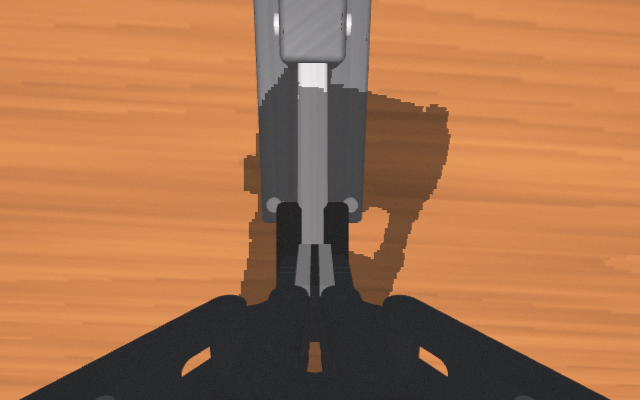

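```bash
python3 -m pendant '[0,0,-0.8,0,0,0,-0.8,0,-0.1,0,-0.8,0,-0.1,0,-0.8,0,0,0,0,0]' 0
python3 -m pendant '[-0.1,0,-0.8,0,-0.1,0,-0.8,0,-0.1,0,-0.8,0,0,0,-0.4,0]' 0
```

```text
time: 13.9
position: [0.5177, -0.066, 0.0858]
orientation: [3.13, -0.001, 0.06]
ft_force: [-1.8, 0.6, 8.7]
grip_width: -0.002
time: 14.23
position: [0.5174, -0.0661, 0.0612]
orientation: [3.13, -0.004, 0.059]
ft_force: [-5.0, -0.0, 10.5]
grip_width: 0.001
```

```bash
python3 -m pendant '[-0.3,0,-0.3,0,-0.2,0,-0.4,0,0,0,-0.4,0]' 0
python3 -m pendant '[0,0,-0.5,0,0,0,-0.5,0]' 0
python3 - <<'E'
from h import *
snap('wrist','w12');snap('scene','s12');snap('top','t12')
t=load('t12')['im'];s=load('s12')['im']
cv2.imwrite('pics/z12.png',np.hstack([cv2.resize(t[140:240,290:390,::-1],(400,400)),cv2.resize(s[190:270,290:370,::-1],(400,400))]))
E
```

```text
time: 14.48
position: [0.5178, -0.0662, 0.0585]
orientation: [3.13, -0.01, 0.059]
ft_force: [-15.7, 0.6, 39.4]
grip_width: -0.001
time: 14.65
position: [0.5178, -0.0662, 0.0583]
orientation: [3.131, -0.004, 0.06]
ft_force: [-16.1, 3.2, 42.6]
grip_width: -0.003
```

View pics/z12.png

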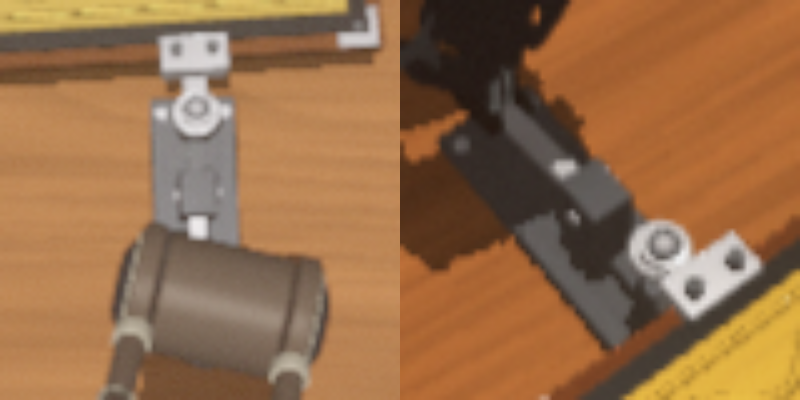

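View pics/w12.png

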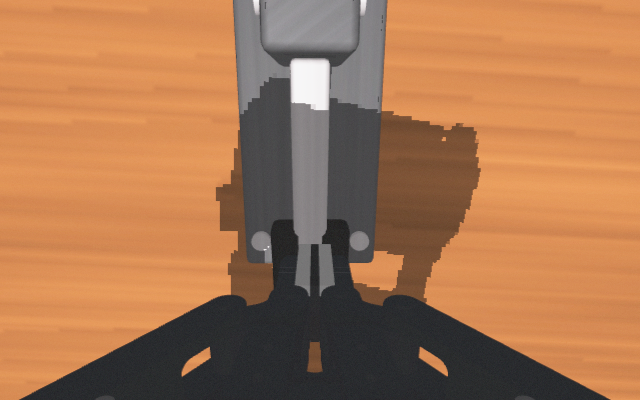

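```bash
python3 -m pendant '[0,0,0.6,0,0,0,0.8,0,0,0,0.8,0,0,0,0.8,0,0,0,0.8,0,0,0,0.8,0,0,0,1,0,0,0,1,0,0,0,0.5,0,0,0,0,0,0,0,0,0,0,0,0,0]' 0
python3 - <<'E'
from h import *
snap('wrist','w13');snap('scene','s13');snap('top','t13')
t=load('t13')['im'];s=load('s13')['im']
cv2.imwrite('pics/z13.png',np.hstack([cv2.resize(t[140:240,290:390,::-1],(400,400)),cv2.resize(s[190:270,290:370,::-1],(400,400))]))
E
```

```text
time: 15.8
position: [0.52, -0.0663, 0.1394]
orientation: [3.13, -0.01, 0.06]
ft_force: [-0.1, 0.3, -0.6]
grip_width: -0.002
```

View pics/z13.png

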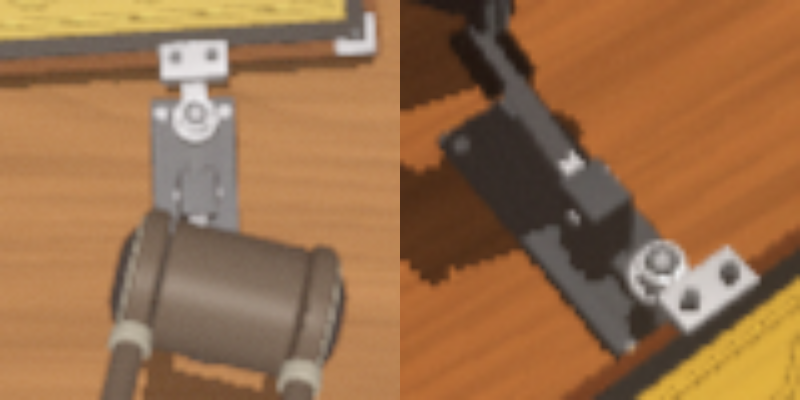

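View pics/w13.png

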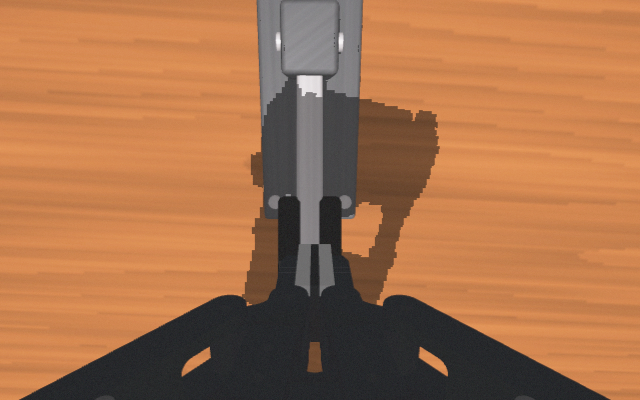

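```bash
python3 - <<'E'
from h import *
V=load('w13');U=load('w10')
print(onz(V,(310,37),.075),onz(U,(312,46),.075))
for D,p in((V,((275,202),(345,202))),(U,((279,196),(345,196)))): print([onz(D,q,.014) for q in p])
E
python3 -m pendant '[-0.2,0.1,-1,0,-0.2,0.1,-1,0,-0.1,0,-1,0,-0.1,0,-1,0,-0.2,0,-1,0,-0.2,0,-0.8,0,-0.2,0,-0.8,0,-0.2,0,-0.8,0,-0.1,0,-0.4,0]' 0
```

```text
[ 0.6182529  -0.05886242  0.075     ] [ 0.61891155 -0.05853571  0.075     ]
[array([ 0.512416  , -0.03871218,  0.014     ]), array([ 0.51533406, -0.0907306 ,  0.014     ])]
[array([ 0.51208731, -0.03805619,  0.014     ]), array([ 0.51504686, -0.09103315,  0.014     ])]
time: 16.7
position: [0.5113, -0.0646, 0.0582]
orientation: [3.128, -0.024, 0.059]
ft_force: [-7.1, 0.6, 27.6]
grip_width: 0.003
```

```bash
python3 -m pendant '[0,0,-0.3,0,0,0,-0.3,0,0,0,-0.3,0]' 0
python3 - <<'E'
from h import *
snap('wrist','w14');snap('scene','s14');snap('top','t14')
s=manip.sense();print(s['time'],s['position'],s['ft_force'],s['qd'].round(4))
T=load('t14');S=load('s14');t=T['im'];s=S['im']
cv2.imwrite('pics/z14.png',np.hstack([cv2.resize(t[145:195,315:365,::-1],(400,400),interpolation=2),cv2.resize(s[215:265,320:370,::-1],(400,400),interpolation=2)]))
E
```

```text
time: 16.95
position: [0.5115, -0.0646, 0.0578]
orientation: [3.13, -0.017, 0.059]
ft_force: [-12.3, 2.4, 33.8]
grip_width: -0.001
17.1 [ 0.51153367 -0.06456516  0.05776689] [-11.87189401   2.08277239  32.90703011] [ 0.0008 -0.0015  0.0029  0.0004 -0.0018 -0.0003]
```

View pics/z14.png

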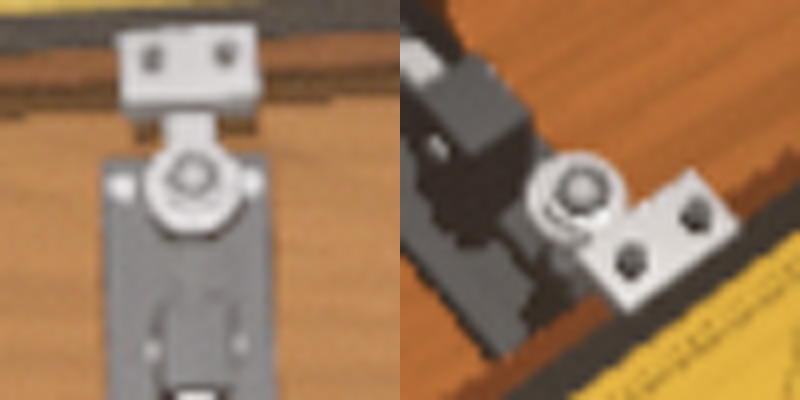

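View pics/w14.png

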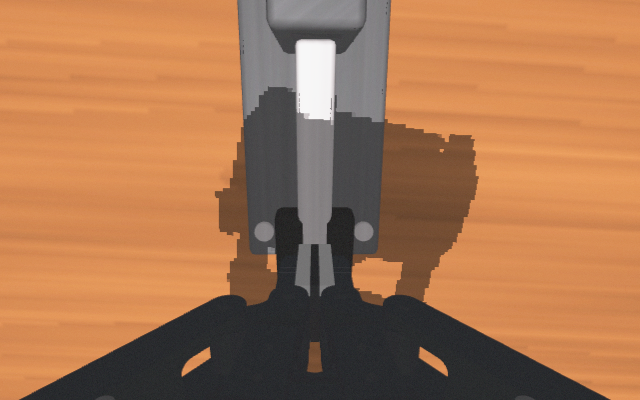

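View pics/s14.png

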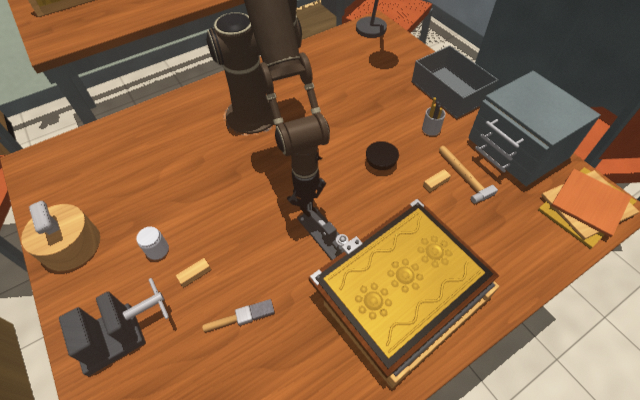

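```bash
python3 -m pendant '[-0.1,0,-0.2,0,-0.1,0,-0.2,0]' 0
python3 - <<'E'
from h import *
snap('top','t15');snap('scene','s15');T=load('t15');S=load('s15')
s=manip.sense();print(s['time'],s['position'],s['ft_force'])
o=-.44
x,e=tri([(T,(315+193/8+o,145+187/8+o)),(S,(320+177/8+o,215+200/8+o))]);print('pad',x,e)
print(np.abs(T['im'][140:240,330:350].astype(int)-load('t14')['im'][140:240,330:350]).mean())
E
```

```text
time: 17.27
position: [0.5113, -0.0646, 0.0591]
orientation: [3.13, -0.019, 0.059]
ft_force: [-4.2, 1.2, 15.1]
grip_width: -0.001
17.3667 [ 0.51128065 -0.06458341  0.05877627] [-4.28538319  1.5972513  19.56803716]
pad [ 0.67824584 -0.05471986  0.0891331 ] [np.float64(0.001005030644253369), np.float64(0.0010050306442532782)]
2.2551666666666668
```

```bash
python3 -m pendant '[-0.1,0,-0.3,0,0,0,-0.3,0,0,0,-0.3,0]' 0
python3 - <<'E'
from h import *
snap('top','t16');snap('scene','s16')
s=manip.sense();print(s['time'],s['position'],s['ft_force'])
def z(f,r,c): return cv2.resize(load(f)['im'][r:r+35,c:c+35,::-1],(400,400),interpolation=2)
for k,(a,b) in {'z16':('t16','s16'),'z16b':('t13','s13')}.items():
    cv2.imwrite(f'pics/{k}.png',np.hstack([z(a,150,320),z(b,222,325)]))
E
```

```text
time: 17.62
position: [0.5115, -0.0646, 0.0578]
orientation: [3.13, -0.017, 0.06]
ft_force: [-11.4, 2.0, 32.1]
grip_width: 0.0
17.7167 [ 0.51150609 -0.06460235  0.05796506] [-11.12068532   1.96207201  31.66786573]
```

View pics/z16.png

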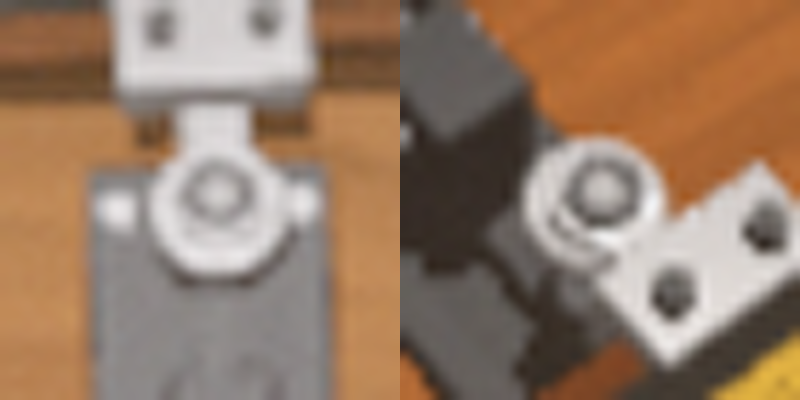

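View pics/z16b.png

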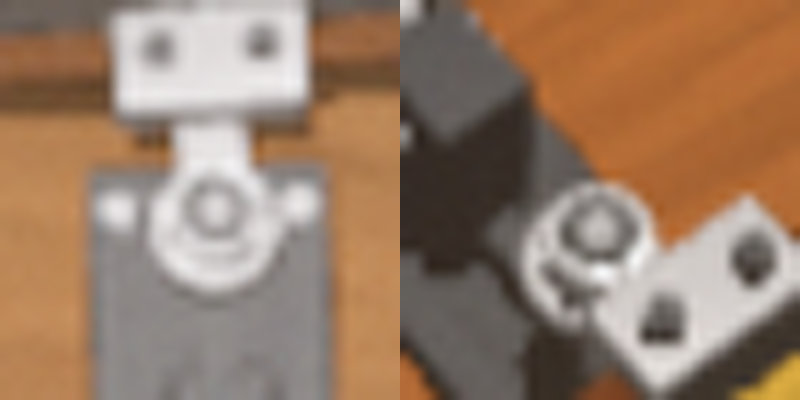

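Run:
```python
from h import *
k=400/35
for n,t,s in((16,(217,193),(203,190)),(13,(214,207),(200,227))):
    T=load(f't{n}');S=load(f's{n}')
    print(n,tri([(T,(320+t[0]/k-.45,150+t[1]/k-.45)),(S,(325+s[0]/k-.45,222+s[1]/k-.45))]))
print(manip.sense()['ft_force'])
```

```text
16 (array([ 0.68087759, -0.05419156,  0.10032439]), [np.float64(0.0014664067356769898), np.float64(0.0014664067356770366)])
13 (array([ 0.68015293, -0.05405068,  0.08083109]), [np.float64(0.0014285932491913025), np.float64(0.001428593249191382)])
[-11.12068532   1.96207201  31.66786573]
```

```bash
python3 -c "
from cell import manip
print(manip.hand_in()); s=manip.sense(); print(s['time'],s['position'],s['ft_force'])"
```

```text
the job is handed in; nothing more can be done
None
the job is handed in; nothing more can be done
```

The job is handed in. The jack stands flat under the lift pad, was pumped once fully down and back up, and the arm is holding its handle fully down.

- **Centring:** I measured the saddle at about (0.680, -0.055) and the pad at about (0.6805, -0.055), so they agree to within about 1 mm. The first placing was 2–4 mm too far forward. I gripped the jack again and drew it back. It did not shift measurably through the first pump.
- **Lift:** the pad's ring rose 19.5 mm between the two views (0.081 to 0.100 m), against the 19 mm the text implies. A rougher earlier reading put the pad 6 mm lower, but I had picked its pixels poorly. The finer measurement of the ring replaced it.
- **Hold:** the fingertips stand about 47 mm high against the 48 mm given for fully down. They press with about 32 N vertically and 11 N sideways, and the robot's clock stood at about 17.7 s.
- **Bystanders:** the last scene picture showed the other tools where they started, and the gripper clear of the panel.

Two things went less than cleanly:
- **Bump on the pad:** while sliding in, the raised saddle lightly touched the pad, with about 5 N extra on the wrist. I backed off and went in lower.
- **Peak force:** the first press peaked at about 43 N vertically, through the fingertips only.

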